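# Plug the ports of a rebuilt pump

## Task

The rebuilt pump is going into storage: take the two tapered rubber plugs out of their wooden blocks and close both of its open ports, the larger plug in the wide port and the smaller in the narrow one. Each plug goes in thin end down, fully home with its flange flat on the rim of the port, and is let go. Leave the other things on the bench where they are.

Things in the scene. Friction and masses are not known exactly. Their poses are not given: they have to be found in the camera images.
- pump: cast aluminium pump bolted down on a dark steel plate 100 mm (x) by 210 mm (y), 10 mm thick; it cannot move. Origin: centre of the plate's underside on the bench, z up. The casting is 76 by 160 mm, its top at 52 mm (61 mm at the shaft cap in the middle); two upright round necks stand on it at y = +58 mm (wide) and y = -58 mm (narrow), open at the top. It may be turned any way round
- wide_port (a point): centre of the mouth of the wide neck, at the level of its rim, 100 mm above the bench: bore 34 mm, 38 mm deep, neck 48 mm outside
- narrow_port (a point): centre of the mouth of the narrow neck, at the level of its rim, 83 mm above the bench: bore 24 mm, 25 mm deep, neck 35 mm outside
- wide_plug: larger black rubber plug, loose, about 70 g, upright in its block. Origin: centre of the thin lower end, z up along its axis. Round tapered stem 25 mm across at the end growing to 31 mm at 28 mm height; flange 46 mm across from 28 to 34 mm; on top a round grip 24 mm across from 34 to 64 mm
- wide_plug_seat (a point): point on the larger plug's axis at the underside of its flange, 28 mm above its thin end
- narrow_plug: smaller black rubber plug, loose, about 35 g, upright in its block. Origin: centre of the thin lower end, z up along its axis. Round tapered stem 15 mm across at the end growing to 21 mm at 22 mm height; flange 34 mm across from 22 to 27 mm; on top a round grip 18 mm across from 27 to 57 mm
- narrow_plug_seat (a point): point on the smaller plug's axis at the underside of its flange, 22 mm above its thin end
- wide_block: fixed wooden block, 80 by 80 by 36 mm, with a 34 mm upright hole through its middle; the larger plug stands in it, its flange on the block's top. Origin: centre of the underside
- narrow_block: fixed wooden block, 80 by 80 by 36 mm, with a 24 mm upright hole through its middle; the smaller plug stands in it, its flange on the block's top. Origin: centre of the underside
- pulley: loose steel belt pulley lying flat, 72 mm across, 28 mm high; to be left alone. Origin: centre of its underside
- bearing: loose steel ball-bearing ring lying flat, 62 mm outside, 30 mm hole, 16 mm high; to be left alone. Origin: centre of its underside
- rotor: loose alternator rotor standing upright, 88 mm across up to 87 mm, then a thin shaft to 132 mm; to be left alone. Origin: centre of its underside
- wrench: loose open-ended wrench lying flat, 170 mm long along its x, about 15 mm thick; to be left alone. Origin: centre of its underside
- grease_jar: loose grey grease jar, 60 mm across, 85 mm high; to be left alone. Origin: centre of its underside
Mind the look-alikes: they are no part of the job. Leave any pink or red look-alike of the pump alone. Leave any green or pink look-alike of the narrow_plug alone.

How it is judged:
By the outcome, as a careful person would: the job done as asked, in the order asked, and still so for the second after the job is handed in, with the robot touching nothing.
It also fails if it takes over 58 s, if anything falls off the work surface, if the arm or the gripper's body presses on something with over 40 N, if the wrist force passes 120 N, or if a joint passes its speed limit or range.

## Robot

A 6-joint arm with a two-finger parallel gripper is mounted at the origin on the work surface. World frame = base frame: x ahead of the robot, y to its left, z up, the work surface at z = 0. Lengths are in mm, angles in rad, forces in N, time in s.
With the tool pointing down it reaches from about 375 to 750 mm from the base axis. Payload 9 kg.
Tool frame: the origin (TCP) lies midway between the tips of the shut fingers; the grasp point (between the pads) lies 19 mm behind it (hold_point_z is the distance from the TCP to the grasp point, in mm); z points along the fingers, y is the line along which they close (so a half turn about z gives the same grasp; the last joint's range is limited). The gripper opens to 85 mm and grips with 20 to 120 N. Pads are 22 mm wide; open, the fingers measure 114 mm over their backs; the gripper's body (76 mm by 85 mm) begins 54 mm behind the grasp point. The pads swing forward as they close: fully open they stand 13 mm farther back than shut.
Start: joints at [-0.218, 0.104, 0.097, 1.564, 0, 1.353], TCP at [600.031, 0.003, 231.331] pointing down, gripper open.
Joint ranges: [-2.99, 2.99], [-0.84, 1.86], [-1.1, 1.16], [-1.84, 2.11], [-1.51, 1.56], [-3.14, 3.14]. Speed limits (rad/s): [2.22, 2.22, 2.57, 3.14, 3.14, 3.14].

## Interface

Orientations are given as a unit quaternion [x, y, z, w].
In Python, from station import * gives the robot as it stands.
- The arm moves only by the shell command python3 -m handwheel 'ROWS'. ROWS is JSON, a list that holds one entry, the list of rows, each a list of 5 numbers: the finger opening in m, from 0 to 0.0854, then the shift along the tool's x, y, z in m, then the turn about the tool's z in degrees. A call has 1 to 12 rows; each row is the pose to reach, as a shift and turn from the pose commanded when the call began, along the tool's axes at that moment; what a row does not reach only later rows make up. A row lasts 1/10 s, in which the tool goes at most 50 mm and 8.59 degrees, less where a joint would pass 70% of its speed; a pose out of reach is approached as far as the arm can. A call with a gripper value outside its range is refused whole. The fingers move at their own pace and stop on an object; the grip force is fixed at half the most. Time passes only in rows, so rows that repeat a pose let the fingers close. It gives the time, the measured TCP pose, the force, the opening and the grip force at its end, in the units of the state.
- observe(): the state, without advancing time (a new reading comes with each control period).
- grab_frame(name): name is "scene" or "side" or "wrist"; returns a dict with "img" (384x512x3 uint8, red, green, blue), "z_map" (384x512 float32, mm along the optical axis (not along the pixel's ray), 0 where there is no reading), "fovy" (degrees; the focal length in pixels is half the picture's height over the tangent of half this angle, whatever the lens; pixels are square), "cx", "cy" (the principal point, pixels), "R" (3x3) and "t" (3): a world point X has camera coordinates R X + t; the wrist camera has in their place "tool_from_camera" (4x4, takes a point from camera to tool coordinates, whose origin is the TCP and whose axes are the flange's). Camera axes: x right, y down, z forward; pixel columns grow to the right and rows downward; lengths in mm; the calibration is good to about 2 mm. A picture is of the moment at which its call begins: read the wrist's pose just before it.
- close_job(): hands the job in; it is judged then, once.
The state is a dict: "clock": time; "qpos": joint angles; "qvel": joint speeds; "tau": joint torques, N m; "tcp_pos": TCP position; "orientation": TCP orientation; "force": force on the tool from outside, world axes, zero at the start; "ft_torque": the same for the moment, N m; "width": opening from 0.0 (shut) to 1.0 (fully open); "finger_force": force on a finger pad.
Only numpy, scipy, OpenCV 4.12 (cv2) and the standard library are available. Lean on these libraries where they do the work, as an engineer would, in place of code of your own. Each camera call takes 0.05 s, during which the arm holds its last target. There are 200 camera calls.

## Working session

There is one attempt and no reset: what is moved stays moved. The work goes in short steps, Python scripts to look and compute and a shell command to move; the robot and the scene stay as the last step left them, time stands still between calls to the robot, and variables do not carry over. Pictures are saved under pics/ and viewed, at most 10 in all, crops included, and the job is handed in when it is done.

```bash
mkdir -p pics; ls
cat > h.py <<'E'
from station import *
import numpy as np, cv2
from scipy.spatial.transform import Rotation as Rot
def cloud(f, st=None):
    h,w=f["z_map"].shape; F=h/2/np.tan(np.radians(f["fovy"])/2)
    v,u=np.mgrid[:h,:w]; z=f["z_map"].astype(float)
    P=np.stack([(u-f["cx"])/F*z,(v-f["cy"])/F*z,z],-1)
    if "R" in f: W=(P-np.array(f["t"]).ravel())@np.array(f["R"])
    else:
        T=np.array(f["tool_from_camera"]); P=P@T[:3,:3].T+T[:3,3]
        W=P@Rot.from_quat(st["orientation"]).as_matrix().T+np.array(st["tcp_pos"])
    W[z==0]=np.nan
    return W
def save(f,n): cv2.imwrite("pics/"+n,cv2.cvtColor(f["img"],cv2.COLOR_RGB2BGR))
E
python3 - <<'E'
from h import *
import pickle
s=observe();print(s)
D={}
for n in("scene","side","wrist"):
    D[n]=grab_frame(n)
    f=D[n];print(n,f["fovy"],f["cx"],f["cy"],f.get("R"),f.get("t"),f.get("tool_from_camera"))
pickle.dump((s,D),open("d0.pkl","wb"))
a=np.hstack([D["scene"]["img"],D["side"]["img"]]);
save(D["scene"],"scene0.png");save(D["side"],"side0.png")
E
```

```text
pics
{'clock': 0.0, 'qpos': array([-2.17702369e-01,  1.04701295e-01,  9.65161007e-02,  1.56392760e+00,
        3.29188989e-05,  1.35310946e+00]), 'qvel': array([-0.00048431,  0.00071854,  0.00016507,  0.00028931, -0.00086357,
       -0.00043503]), 'tau': array([ 7.03431251e-04, -5.56934094e+01,  5.03644359e+01,  1.70058967e-02,
       -2.22691165e-04, -8.28643181e-07]), 'tcp_pos': array([5.99675799e+02, 9.00548047e-02, 2.30546944e+02]), 'orientation': array([ 7.07112117e-01,  7.07101139e-01, -3.40053381e-04, -5.63832858e-04]), 'force': array([ 0.23316269,  0.39985227, -0.77243142]), 'ft_torque': array([-0.03410584,  0.05001046,  0.00141781]), 'finger_force': 0.0, 'width': 1.000265382029777}
scene 43.900787891652016 259.17887538812056 193.02351865264822 [[ 0.76953561  0.6384374   0.01458155]
 [ 0.4460874  -0.52106861 -0.72766307]
 [-0.45696933  0.56646729 -0.68577973]] [-384.29090299 -183.01523117 1726.24707286] None
side 45.5678074660634 247.13376119574153 191.78161261310035 [[-0.79922702 -0.60075301  0.01822069]
 [-0.33957569  0.42633445 -0.83840759]
 [ 0.49590777 -0.6762653  -0.54473913]] [ 411.57625778  259.40445525 1309.83361238] None
wrist 62.6999544256875 259.5494663975272 190.90506706907468 None None [[-6.07004227e-04 -9.56643651e-01 -2.91260288e-01  7.40147165e+01]
 [ 9.99999727e-01 -7.03295513e-04  2.25911769e-04  2.36906106e-02]
 [-4.20959114e-04 -2.91260072e-01  9.56643817e-01 -1.40896285e+02]
 [ 0.00000000e+00  0.00000000e+00  0.00000000e+00  1.00000000e+00]]
```

View pics/scene0.png

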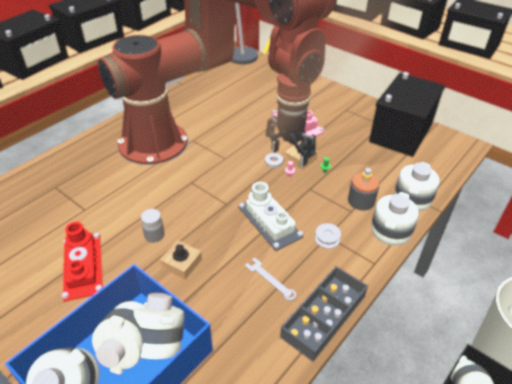

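View pics/side0.png

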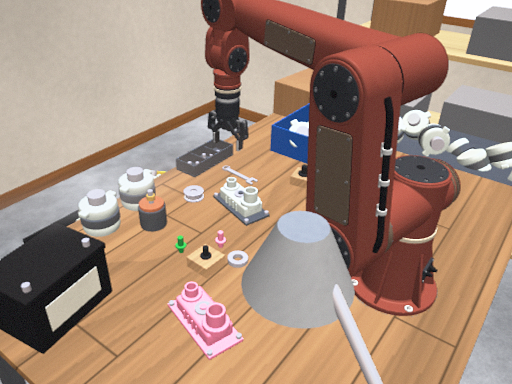

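Scene view: silver-white pump at (270,213), with the red look-alike at (80,260) and the pink one behind the gripper at (310,125), or (205,315) in the side view.
- Plug candidates: black plug in the block at scene (182,257) and black plug in the block at side (206,257).
- Look-alikes: the pink one at scene (290,167) and the green one at (326,163).

Next I measure these and make crops.

```bash
cat > m.py <<'E'
from h import *
import pickle
s,D=pickle.load(open("d0.pkl","rb"))
def comp(n,u0,u1,v0,v1,lo,hi):
    W=cloud(D[n])[v0:v1,u0:u1]; P=W[(W[...,2]>lo)&(W[...,2]<hi)]
    c,r=cv2.minEnclosingCircle(P[:,:2].astype(np.float32)) if len(P) else ((0,0),0)
    print(n,lo,hi,len(P),"mean",P.mean(0).round(1),"circ",np.round(c,1),round(r,1),"med",np.median(P,0).round(1))
print("bench z",[np.nanmedian(cloud(D[n])[y:y+10,x:x+10,2]).round(1) for n,x,y in(("scene",200,190),("side",270,250),("side",150,270))])
for n,b in(("scene",(155,210,235,285)),("side",(183,228,238,275)),("side",(288,312,155,190))):
    comp(n,*b,30,39);comp(n,*b,40.5,46);comp(n,*b,52,80);comp(n,*b,66,80)
for n,b in(("scene",(235,305,175,250)),("side",(210,272,172,225))):
    comp(n,*b,95,110);comp(n,*b,79,87);comp(n,*b,5,15);comp(n,*b,45,55)
for n,b in(("scene",(283,297,158,178)),("side",(214,228,228,248)),("side",(173,190,234,254)),("side",(225,250,248,268)),("side",(182,206,183,203)),("side",(135,170,190,232)),("scene",(247,298,255,300)),("scene",(138,166,205,243))):
    comp(n,*b,5,140)
big=[cv2.resize(D[n]["img"][v:v+60,u:u+80],(400,300),interpolation=2) for n,u,v in(("scene",145,225),("side",165,222),("scene",230,175),("side",205,165))]
a=np.vstack([np.hstack(big[:2]),np.hstack(big[2:])]);cv2.imwrite("pics/crop.png",a[...,::-1])
E
python3 m.py
```

```text
bench z [np.float64(-0.4), np.float64(586.0), np.float64(0.5)]
scene 30 39 501 mean [ 486.8 -319.9   35.2] circ [ 452.4 -323.3] 81.7 med [ 493.6 -325.4   35.4]
scene 40.5 46 77 mean [ 488.4 -320.5   42.7] circ [ 489.4 -316.9] 37.7 med [ 491.4 -323.2   42.7]
scene 52 80 87 mean [ 485.9 -318.7   66.2] circ [ 484.3 -317.2] 13.9 med [ 488.  -318.5   68.6]
scene 66 80 52 mean [ 483.6 -317.2   70.9] circ [ 483.2 -316.4] 12.7 med [ 482.9 -317.5   70.8]
side 30 39 433 mean [459.1 273.7  35.8] circ [478.2 254.6] 79.7 med [453.9 279.1  36.1]
side 40.5 46 40 mean [466.4 274.   42.1] circ [498.4 280.3] 60.8 med [460.1 274.2  41.7]
side 52 80 51 mean [463.3 273.1  64.4] circ [505.7 268.7] 51.0 med [462.1 273.7  66.5]
side 66 80 26 mean [462.4 271.5  70.3] circ [464.4 271.8] 10.2 med [462.6 271.9  70.4]
side 30 39 104 mean [ 499.1 -304.8   35.3] circ [ 509.5 -366.3] 102.8 med [ 502.  -291.9   35.6]
side 40.5 46 29 mean [ 484.1 -303.6   42.3] circ [ 488.8 -296.7] 31.7 med [ 483.6 -304.7   41.9]
side 52 80 41 mean [ 480.1 -311.2   65.4] circ [ 483.8 -312.2] 14.3 med [ 479.1 -310.3   66.1]
side 66 80
[... 818 characters left out ...]
7.3 190.9  29. ] circ [461.7 194.9] 51.2 med [485.5 174.1  26.8]
side 5 140 114 mean [483.3 179.3  35.6] circ [497.2 154.7] 40.7 med [481.9 181.   30.7]
side 5 140 120 mean [562.3 273.6  34.9] circ [588.3 266.4] 41.8 med [561.3 274.8  31.1]
side 5 140 256 mean [400.  201.8  14.8] circ [405.3 199.3] 38.4 med [400.5 202.7  15.4]
side 5 140 269 mean [735.   27.6  22.7] circ [749.1   5.8] 60.1 med [732.5  29.5  26.2]
side 5 140 1060 mean [733.5 233.   63. ] circ [776.6 168.6] 120.0 med [721.1 235.5  66.9]
scene 5 140 308 mean [ 704.9 -199.7    7.2] circ [ 708.4 -192.6] 84.9 med [ 702.  -201.6    6.9]
scene 5 140 607 mean [ 357.5 -304.2   57.5] circ [ 318.3 -272. ] 69.4 med [ 361.7 -306.1   60.2]
```

View pics/crop.png

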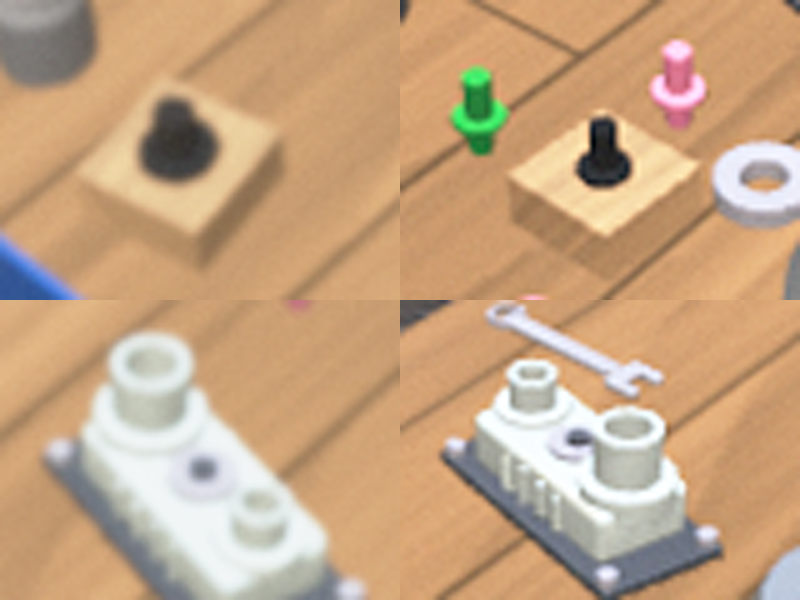

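The crop shows the big-flanged black plug in the left block (scene), the slim black plug in the right block (side, with the green and pink look-alikes beside it), and the silver pump with its wide neck nearer the robot. The choice is confirmed. Now I refine the ports with the wrist frame.

```bash
cat >> h.py <<'E'
from scipy.optimize import least_squares
def ring(W,c,zlo,zhi,ri,ro,R=None):
    P=W[(W[...,2]>zlo)&(W[...,2]<zhi)]; c=np.array(c,float)
    for k in range(3):
        Q=P[np.hypot(*(P[:,:2]-c).T)<(R or ro+10)]
        if len(Q)<10: return None
        f=lambda c:(lambda d:np.maximum(0,d-ro)+np.maximum(0,ri-d))(np.hypot(*(Q[:,:2]-c).T))
        c=least_squares(f,c,loss="soft_l1",diff_step=1e-3).x
    return c.round(1),len(Q),np.median(Q[:,2]).round(1)
E
python3 - <<'E'
from h import *
import pickle
s,D=pickle.load(open("d0.pkl","rb"))
for n in D:
    W=cloud(D[n],s)
    print(n,"wide",ring(W,(517,-17),95,105,17,24),"narrow",[ring(W,c,79,87,12,17.5) for c in((625,-55),(610,-70))],
     "wp",ring(W,(483,-316),66,78,0,12),ring(W,(483,-316),39.5,46,12,23),"np",ring(W,(462,272),66,78,0,9),ring(W,(462,272),39.5,46,9,17))
W=cloud(D["wrist"],s);m=(W[...,2]>79)&(W[...,2]<105);print(m.sum(),np.nanmin(W[m],0),np.nanmax(W[m],0))
E
```

```text
scene wide (array([516.2, -18.6]), 88, np.float64(99.2)) narrow [(array([626.8, -54.3]), 50, np.float64(83.0)), (array([626.8, -54.3]), 50, np.float64(83.0))] wp (array([ 482.9, -316.5]), 52, np.float64(70.8)) (array([ 481.2, -316.4]), 97, np.float64(42.1)) np None None
side wide (array([515.2, -15.8]), 68, np.float64(99.0)) narrow [(array([625.4, -50.2]), 34, np.float64(82.8)), (array([625.4, -50.2]), 34, np.float64(82.8))] wp (array([ 482.9, -314.6]), 21, np.float64(71.2)) (array([ 484.5, -315.4]), 33, np.float64(41.9)) np (array([464.3, 271.7]), 26, np.float64(70.4)) (array([463.1, 269.4]), 45, np.float64(41.3))
wrist wide (array([516.1, -16.2]), 1041, np.float64(97.9)) narrow [(array([626. , -51.6]), 467, np.float64(80.9)), (array([626. , -51.6]), 283, np.float64(81.0))] wp None None np None None
2067 [492.56680781 -69.14522711  79.01132596] [643.16739838   7.43130307 100.07918187]
```

```bash
python3 -m handwheel '[[[0.085,0,0,0,0],[0.085,-0.05,-0.03,0.02,0],[0.085,-0.1,-0.06,0.02,0],[0.085,-0.15,-0.09,0.02,0],[0.085,-0.2,-0.117,0.02,0],[0.085,-0.25,-0.117,0.02,0],[0.085,-0.3,-0.117,0.02,0],[0.085,-0.316,-0.117,0.02,0],[0.085,-0.316,-0.117,0.02,0],[0.085,-0.316,-0.117,0.02,0],[0.085,-0.316,-0.117,0.02,0],[0.085,-0.316,-0.117,0.02,0]]]'
python3 - <<'E'
from h import *
s=observe();f=grab_frame("wrist");W=cloud(f,s);save(f,"w1.png")
print(s["tcp_pos"],s["force"])
print(ring(W,(483,-316),66,78,0,12),ring(W,(483,-316),39.5,46,12,23))
E
```

```text
clock: 1.35
tcp_pos: [483.4, -314.8, 211.5]
orientation: [0.707, 0.708, 0.0, 0.0]
force: [-0.2, 0.2, -0.2]
width: 1.0
finger_force: 0.0
[ 483.39556508 -314.83627009  211.54824559] [-0.20711806  0.21789432 -0.20501107]
(array([ 482.8, -315.6]), 493, np.float64(70.1)) (array([ 482.5, -316.3]), 780, np.float64(40.4))
```

```bash
python3 -m handwheel '[[[0.085,-0.001,-0.0005,0.05,0],[0.085,-0.001,-0.0005,0.1,0],[0.085,-0.001,-0.0005,0.14,0],[0.085,-0.001,-0.0005,0.16,0],[0.085,-0.001,-0.0005,0.165,0],[0.085,-0.001,-0.0005,0.165,0],[0.085,-0.001,-0.0005,0.165,0],[0.05,-0.001,-0.0005,0.165,0],[0.05,-0.001,-0.0005,0.165,0],[0.03,-0.001,-0.0005,0.165,0]]]'; python3 -m handwheel '[[[0.01,0,0,0,0],[0.01,0,0,0,0],[0.01,0,0,0,0],[0.01,0,0,0,0],[0.01,0,0,0,0],[0.01,0,0,0,0]]]'
```

```text
clock: 2.4
tcp_pos: [482.9, -317.4, 47.1]
orientation: [0.707, 0.707, 0.0, 0.001]
force: [-0.6, -0.2, -0.2]
width: 0.509
finger_force: 0.0
clock: 3.0
tcp_pos: [482.8, -317.3, 46.8]
orientation: [0.707, 0.707, -0.0, 0.0]
force: [-0.0, -0.6, 5.4]
width: 0.258
finger_force: 58.8
```

```bash
python3 -m handwheel '[[[0.01,0,0,-0.02,0],[0.01,0,0,-0.06,0],[0.01,0,0,-0.1,0],[0.01,0.03,0.005,-0.14,0],[0.01,0.07,0.015,-0.15,0],[0.01,0.11,0.033,-0.15,0],[0.01,0.15,0.033,-0.15,0],[0.01,0.19,0.033,-0.15,0],[0.01,0.23,0.033,-0.15,0],[0.01,0.247,0.033,-0.15,0],[0.01,0.247,0.033,-0.15,0],[0.01,0.247,0.033,-0.15,0]]]'; python3 -m handwheel '[[[0.01,0,0,0,0],[0.01,0,0,0,0],[0.01,0,0,0,0]]]'
python3 - <<'E'
from h import *
s=observe();f=grab_frame("wrist");W=cloud(f,s);save(f,"w2.png")
t=s["tcp_pos"];print(t)
print("port",ring(W,(516,-17),94,104,17,24))
for a,b in((-18,-8),(-8,0),(15,35)):
  M=(W[...,2]-t[2]>a)&(W[...,2]-t[2]<b)&(np.hypot(W[...,0]-t[0],W[...,1]-t[1])<30)
  print(a,b,M.sum(),W[M].min(0) if M.any() else 0,W[M].max(0) if M.any() else 0)
print("flange",ring(W,t[:2],t[2]-14,t[2]+4,8,23,30))
E
```

```text
clock: 4.2
tcp_pos: [515.5, -70.1, 196.0]
orientation: [0.707, 0.707, -0.0, -0.0]
force: [-0.2, -0.3, -0.6]
width: 0.257
finger_force: 59.0
clock: 4.5
tcp_pos: [515.5, -70.8, 196.2]
orientation: [0.708, 0.707, -0.0, -0.0]
force: [-0.3, 0.1, -1.0]
width: 0.263
finger_force: 59.0
[515.49105526 -70.82278606 196.18789553]
port (array([515.7, -16.6]), 1628, np.float64(97.9))
-18 -8 178 [492.95166623 -68.22504361 183.88577199] [537.98047227 -46.39580021 188.18537805]
-8 0 2120 [492.49263218 -69.38917404 188.19212475] [537.98783768 -46.25236767 196.05508641]
15 35 4028 [490.8041988  -82.43631259 211.23751292] [540.14876356 -57.04963743 231.18148046]
flange (array([515.5, -69.2]), 2482, np.float64(189.7))
```

View pics/w2.png

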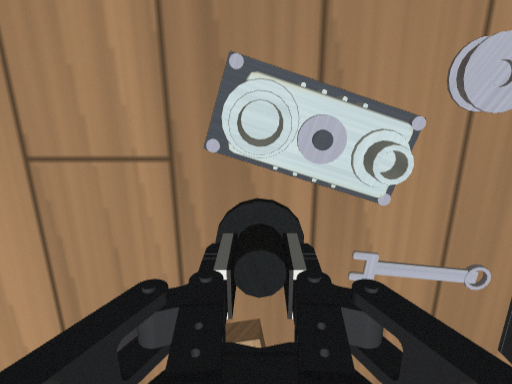

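The picture shows the plug held upright at (260,240), the wide port at (260,120) and the narrow port at (393,158). Plug-to-port offset is about +52.5 mm along tool x. Next: move over the port and go in.

```bash
python3 -m handwheel '[[[0.01,0.03,0,0,0],[0.01,0.0525,0.0003,0,0],[0.01,0.0525,0.0003,0,0],[0.01,0.0525,0.0003,0.03,0],[0.01,0.0525,0.0003,0.05,0],[0.01,0.0525,0.0003,0.055,0],[0.01,0.0525,0.0003,0.06,0],[0.01,0.0525,0.0003,0.065,0],[0.01,0.0525,0.0003,0.07,0],[0.01,0.0525,0.0003,0.07,0]]]'
```

```text
clock: 5.55
tcp_pos: [515.8, -17.6, 126.2]
orientation: [0.707, 0.707, -0.0, 0.0]
force: [-0.4, -0.6, -0.7]
width: 0.258
finger_force: 59.0
```

```bash
python3 -m handwheel '[[[0.01,0,0,0.004,0],[0.01,0,0,0.008,0],[0.01,0,0,0.011,0],[0.01,0,0,0.013,0],[0.01,0,0,0.013,0]]]'; python3 -m handwheel '[[[0.01,0,0,0.001,0],[0.01,0,0,0.002,0],[0.01,0,0,0.0025,0],[0.01,0,0,0.0025,0]]]'
```

```text
clock: 6.05
tcp_pos: [515.6, -17.4, 112.9]
orientation: [0.707, 0.707, -0.0, -0.0]
force: [0.1, 0.1, -0.0]
width: 0.257
finger_force: 59.0
clock: 6.45
tcp_pos: [515.9, -17.5, 110.9]
orientation: [0.707, 0.707, 0.0, 0.0]
force: [-0.5, 0.0, -0.5]
width: 0.259
finger_force: 59.0
```

```bash
python3 -m handwheel '[[[0.01,0,0,0.0005,0],[0.01,0,0,0.001,0],[0.01,0,0,0.001,0]]]'
```

```text
clock: 6.75
tcp_pos: [516.0, -17.5, 110.8]
orientation: [0.707, 0.707, 0.0, 0.0]
force: [-3.7, 1.6, 8.7]
width: 0.256
finger_force: 59.7
```

Contact at exactly the seated height. I release and retreat, then move over towards the narrow plug.

```bash
python3 -m handwheel '[[[0.03,0,0,0,0],[0.05,0,0,0,0],[0.085,0,0,0,0],[0.085,0,0,0,0],[0.085,0,0,0,0],[0.085,0,0,-0.03,0],[0.085,0,0,-0.07,0],[0.085,0,0,-0.11,0],[0.085,0,0,-0.11,0],[0.085,0,0,-0.11,0]]]'
python3 - <<'E'
from h import *
s=observe();f=grab_frame("wrist");W=cloud(f,s);save(f,"w3.png")
t=s["tcp_pos"];print(t)
for z,a,b in((106,9,23),(136,0,12)): print(ring(W,(516,-17),z-6,z+4,a,b))
print("narrow",ring(W,(626,-52),78,86,12,17.5))
E
```

```text
clock: 7.75
tcp_pos: [516.4, -17.7, 220.6]
orientation: [0.707, 0.707, 0.0, 0.001]
force: [-0.0, 0.1, -1.8]
width: 0.994
finger_force: 0.0
[516.44990254 -17.66257093 220.60479154]
(array([516.1, -16.1]), 1294, np.float64(104.3))
(array([516.2, -15.8]), 732, np.float64(134.1))
narrow (array([625.7, -51.6]), 560, np.float64(81.0))
```

```bash
python3 -m handwheel '[[[0.085,0.05,-0.01,0,0],[0.085,0.1,-0.02,0,0],[0.085,0.15,-0.053,0,0],[0.085,0.2,-0.053,0,0],[0.085,0.25,-0.053,0,0],[0.085,0.289,-0.053,0,0],[0.085,0.289,-0.053,0,0],[0.085,0.289,-0.053,0,0],[0.085,0.289,-0.053,0,0],[0.085,0.289,-0.053,0,0],[0.085,0.289,-0.053,0,0],[0.085,0.289,-0.053,0,0]]]'
python3 - <<'E'
from h import *
s=observe();f=grab_frame("wrist");W=cloud(f,s);save(f,"w4.png")
a=np.hstack([cv2.imread("pics/w3.png"),cv2.imread("pics/w4.png")]);cv2.imwrite("pics/w34.png",cv2.resize(a,(800,300)))
t=s["tcp_pos"];print(t)
print(ring(W,(463,271),66,78,0,9),ring(W,(463,271),37.5,45,9,17))
E
```

```text
clock: 9.0
tcp_pos: [463.1, 270.8, 219.9]
orientation: [0.708, 0.707, 0.0, 0.0]
force: [0.1, -0.4, -0.3]
width: 0.993
finger_force: 0.0
[463.11071332 270.75490609 219.91518824]
(array([463.5, 271. ]), 261, np.float64(69.1)) (array([463.9, 270.4]), 448, np.float64(39.3))
```

View pics/w34.png

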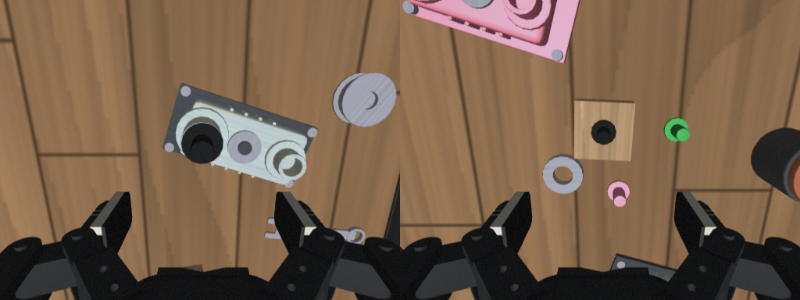

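Left: the wide plug sits on the wide port (204,140) at the correct heights (104.3/134.1 with the camera's about −2 mm bias). Right: the black narrow plug in its block at (603,132), with green at (678,130) and pink at (618,192) beside it. Now I grasp the narrow plug.

```bash
python3 -m handwheel '[[[0.085,0,0.0005,0.05,0],[0.085,0,0.0005,0.1,0],[0.085,0,0.0005,0.14,0],[0.085,0,0.0005,0.165,0],[0.085,0,0.0005,0.1735,0],[0.085,0,0.0005,0.1735,0],[0.085,0,0.0005,0.1735,0],[0.05,0,0.0005,0.1735,0],[0.05,0,0.0005,0.1735,0],[0.03,0,0.0005,0.1735,0]]]'; python3 -m handwheel '[[[0.005,0,0,0,0],[0.005,0,0,0,0],[0.005,0,0,0,0],[0.005,0,0,0,0],[0.005,0,0,0,0],[0.005,0,0,0,0],[0.005,0,0,0,0]]]'
```

```text
clock: 10.05
tcp_pos: [463.9, 271.7, 47.2]
orientation: [0.707, 0.707, 0.001, 0.0]
force: [-0.2, 0.3, -0.5]
width: 0.511
finger_force: 0.0
clock: 10.75
tcp_pos: [463.6, 271.6, 46.7]
orientation: [0.707, 0.707, 0.0, 0.0]
force: [-1.0, -0.1, 4.9]
width: 0.186
finger_force: 58.5
```

```bash
python3 -m handwheel '[[[0.005,0,0,-0.02,0],[0.005,0,0,-0.06,0],[0.005,0,0,-0.1,0],[0.005,0,0,-0.14,0],[0.005,-0.03,0.02,-0.16,0],[0.005,-0.07,0.04,-0.16,0],[0.005,-0.11,0.06,-0.16,0],[0.005,-0.15,0.08,-0.16,0],[0.005,-0.19,0.1,-0.16,0],[0.005,-0.23,0.12,-0.16,0],[0.005,-0.27,0.14,-0.16,0],[0.005,-0.31,0.162,-0.16,0]]]'; python3 -m handwheel '[[[0.005,-0.033,0,0,0],[0.005,-0.067,0,0,0],[0.005,-0.067,0,0,0],[0.005,-0.067,0,0,0],[0.005,-0.067,0,0,0],[0.005,-0.067,0,0,0]]]'
cat > held.py <<'E'
from h import *
s=observe();f=grab_frame("wrist");W=cloud(f,s);save(f,"w5.png")
t=s["tcp_pos"];print(t)
print("port",ring(W,(626,-52),78,86,12,17.5))
M=(W[...,2]-t[2]>-14)&(W[...,2]-t[2]<0)&(np.hypot(W[...,0]-t[0],W[...,1]-t[1])<26)
print(M.sum(),W[M].min(0),W[M].max(0))
print("flange",ring(W,t[:2],t[2]-14,t[2]+4,5,17,24))
E
python3 held.py
```

```text
clock: 11.95
tcp_pos: [625.6, -40.2, 205.8]
orientation: [0.707, 0.707, -0.0, -0.0]
force: [0.8, 0.2, 0.8]
width: 0.186
finger_force: 58.6
clock: 12.55
tcp_pos: [625.3, -104.4, 206.3]
orientation: [0.707, 0.708, 0.0, -0.0]
force: [-0.5, -0.4, -0.4]
width: 0.187
finger_force: 58.7
[ 625.32351182 -104.36113687  206.33448535]
port (array([626.1, -52. ]), 725, np.float64(81.0))
1073 [ 609.95751896 -101.90516325  193.98182754] [640.24215335 -88.25824252 206.33308855]
flange (array([ 625.3, -102.3]), 1250, np.float64(199.0))
```

View pics/w5.png

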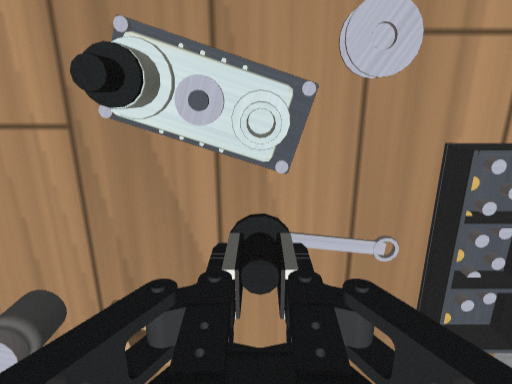

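Picture: narrow plug held upright at (260,245), narrow port at (260,122), wide plug seated at left (105,75). The flange fit in y is ambiguous, so I fit its outer edge.

Run:
```python
from h import *
s=observe();f=grab_frame("wrist");W=cloud(f,s);t=s["tcp_pos"];print(t)
D=W-t
for lo,hi in((-16,-10),(-10,-7.5),(-7.5,-5),(-5,-2),(-2,4)):
    M=(D[...,2]>lo)&(D[...,2]<hi)&(np.hypot(D[...,0],D[...,1])<26);v,u=np.where(M)
    if len(u):print(lo,hi,len(u),"u",u.min(),u.max(),"v",v.min(),v.max(),D[M].min(0).round(1),D[M].max(0).round(1))
for v in range(208,236,3):
    r=D[v,222:300]; m=np.abs(r[:,2]+7)<6; print(v,m.sum(),r[m][[0,-1],:].round(1).tolist() if m.any() else "")
print("port",ring(W,(626,-52),78,86,12,17.5))
```

```text
[ 625.3488625  -104.39022182  206.38390212]
-16 -10 62 u 230 288 v 213 231 [-15.4   5.8 -12.3] [ 14.9  16.1 -10. ]
-10 -7.5 491 u 230 288 v 213 239 [-15.2   2.4 -10. ] [14.7 16.4 -7.5]
-7.5 -5 389 u 231 288 v 216 240 [-14.6   2.8  -7.5] [14.6 16.  -5.1]
-5 -2 76 u 244 275 v 232 242 [-7.8  3.2 -5. ] [ 7.8  8.5 -2. ]
-2 4 231 u 229 290 v 233 249 [-14.5   2.5  -2. ] [14.7 11.5  4. ]
208 0 
211 0 
214 20 [[-5.4, 15.5, -10.4], [4.4, 15.1, -11.5]]
217 34 [[-8.0, 13.6, -11.2], [9.1, 13.4, -11.7]]
220 43 [[-11.2, 11.9, -11.2], [10.7, 11.9, -11.3]]
223 48 [[-12.1, 10.8, -9.8], [12.3, 10.1, -11.5]]
226 52 [[-13.1, 9.7, -8.5], [13.8, 8.7, -10.9]]
229 56 [[-14.2, 7.9, -8.8], [14.9, 7.2, -10.4]]
232 58 [[-15.2, 6.5, -8.2], [14.6, 6.9, -7.4]]
235 30 [[-7.9, 5.4, -6.8], [7.9, 5.7, -6.2]]
port (array([626.1, -52. ]), 731, np.float64(80.9))
```

```bash
python3 -m handwheel '[[[0.005,0.03,0.0007,0,0],[0.005,0.0533,0.0007,0,0],[0.005,0.0533,0.0007,0,0],[0.005,0.0533,0.0007,0.03,0],[0.005,0.0533,0.0007,0.06,0],[0.005,0.0533,0.0007,0.08,0],[0.005,0.0533,0.0007,0.087,0],[0.005,0.0533,0.0007,0.092,0],[0.005,0.0533,0.0007,0.097,0],[0.005,0.0533,0.0007,0.097,0]]]';  python3 -m handwheel '[[[0.005,0,0,0.004,0],[0.005,0,0,0.008,0],[0.005,0,0,0.011,0],[0.005,0,0,0.013,0],[0.005,0,0,0.013,0]]]'
```

```text
clock: 13.65
tcp_pos: [626.3, -52.3, 109.8]
orientation: [0.707, 0.707, 0.0, 0.0]
force: [0.1, -0.1, -0.2]
width: 0.187
finger_force: 58.7
clock: 14.15
tcp_pos: [625.8, -52.1, 95.9]
orientation: [0.707, 0.707, -0.0, -0.0]
force: [0.4, 0.1, 0.8]
width: 0.19
finger_force: 58.7
```

```bash
python3 -m handwheel '[[[0.005,0.0005,0,0.001,0],[0.005,0.0005,0,0.002,0],[0.005,0.0005,0,0.003,0],[0.005,0.0005,0,0.003,0]]]'
```

```text
clock: 14.55
tcp_pos: [626.2, -51.7, 93.8]
orientation: [0.707, 0.707, 0.0, 0.0]
force: [-1.9, 0.2, 3.1]
width: 0.188
finger_force: 59.1
```

```bash
python3 -m handwheel '[[[0.005,0,0,0.0005,0],[0.005,0,0,0.0007,0],[0.005,0,0,0.0007,0]]]'; python3 -m handwheel '[[[0.03,0,0,0,0],[0.05,0,0,0,0],[0.07,0,0,0,0],[0.07,0,0,0,0],[0.07,0,0,0,0],[0.07,0,0,-0.03,0],[0.07,0,0,-0.07,0],[0.07,0,0,-0.11,0],[0.07,0,0,-0.13,0],[0.07,0,0,-0.13,0],[0.07,0,0,-0.13,0]]]'
python3 - <<'E'
from h import *
s=observe();f=grab_frame("wrist");W=cloud(f,s);save(f,"w6.png");g=grab_frame("side")
a=np.hstack([f["img"],g["img"]]);cv2.imwrite("pics/end.png",cv2.resize(a,(800,300))[...,::-1])
print(s["tcp_pos"])
print("W",ring(W,(516,-17),100,110,12,23),ring(W,(516,-17),130,140,0,12))
print("N",ring(W,(626,-52),82,91,9,17),ring(W,(626,-52),112,122,0,9))
V=cloud(g);print("side",ring(V,(516,-17),102,110,12,23),ring(V,(516,-17),131,140,0,12),ring(V,(626,-52),84,92,9,17),ring(V,(626,-52),112,122,0,9))
E
```

```text
clock: 14.85
tcp_pos: [626.2, -51.7, 93.7]
orientation: [0.707, 0.707, 0.0, 0.0]
force: [-4.3, 0.4, 7.7]
width: 0.186
finger_force: 59.4
clock: 15.95
tcp_pos: [626.2, -51.8, 222.4]
orientation: [0.707, 0.707, 0.0, 0.0]
force: [0.3, 0.2, -0.4]
width: 0.819
finger_force: 0.0
[626.16646136 -51.7560229  222.41544412]
W (array([515.6, -16.3]), 1441, np.float64(104.2)) (array([516.2, -15.9]), 841, np.float64(134.1))
N (array([626.2, -52.8]), 595, np.float64(86.2)) (array([626. , -52.3]), 356, np.float64(116.1))
side (array([516.6, -16.9]), 65, np.float64(106.1)) (array([514.9, -15.9]), 29, np.float64(135.6)) (array([625.5, -50. ]), 35, np.float64(87.9)) (array([624.8, -47.2]), 17, np.float64(117.2))
```

View pics/end.png

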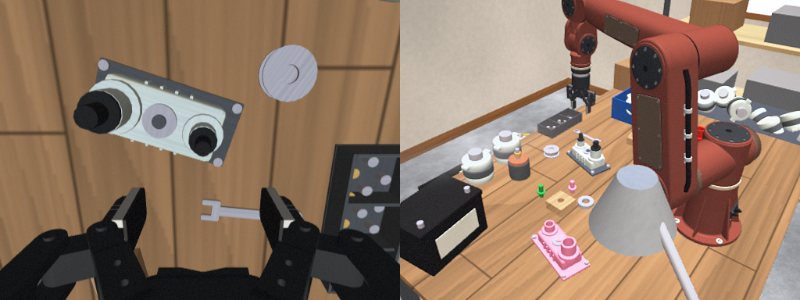

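Both plugs are seated: wide at (98,110), narrow at (203,138). The flange tops read 106 and 88 mm as expected, and nothing else has moved. Handing in.

```bash
python3 -c "from station import *; print(close_job())"
```

```text
the job is handed in; nothing more can be done
None
```

Both plugs are fully home in their ports, the wide one placed first and then the narrow one, and released. The job was handed in at about 16 s, with the other things on the bench left untouched.

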